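Put away the spices, the garlic and the candle

TASK

Tidy up the things left standing on the counter: stand each spice jar upright in the rack bay whose floor matches the colour of its lid, put the garlic in the green bowl, and set the tea light, wax side up, in the middle of the brown dish. Leave the salt shaker standing where it is, without pushing it about.

Things in the scene. Friction and masses are not known exactly. Their poses are not given: they have to be found in the camera images.
- yellow_jar_mid (a point): glass spice jar with a yellow screw lid, upright cylinder 42 mm across, 106 mm tall, 110 g; the point is its centre, 53 mm above its foot, z along its axis
- black_jar_mid (a point): glass spice jar with a black screw lid (its worn top looks brown-grey from above), upright cylinder 44 mm across, 96 mm tall, 110 g; the point is its centre, 48 mm above its foot, z along its axis
- garlic_mid (a point): whole pink-white garlic bulb, 53 mm across, 53 mm tall with a narrow tip on top, 31 g; the point is its centre, 26.5 mm above its foot
- candle_mid (a point): tea light: a low white cup 38 mm across, 17 mm tall, with green wax, 15 g; the point is its centre, 8.5 mm above its foot, z up out of the wax
- shaker_mid (a point): salt shaker, clear glass with a grey perforated top, 44 mm across, 90 mm tall, standing loose among the things; it stays where it is; the point is its centre, 45 mm above its foot
- garlic_bowl: stoneware bowl, green outside and cream inside, 145 mm across the rim, 62 mm high, inner floor about 10 mm above the counter and about 90 mm across, sides flaring up from it; fixed (a large planter, about 0.2 m tall, stands to the right of the work: its rim is about 0.1 m from the rightmost place of bowl or dish); origin at the centre of its underside
- candle_dish: shallow scalloped brown glazed dish, 136 mm across, rim 37 mm high, hollow in the middle (about 13 mm above the counter there); fixed; origin at the centre of its underside
- yellow_bay (a point): centre of the floor of the yellow-floored bay of the dark wooden spice rack. The rack is fixed, 146 x 76 mm and 32 mm high, with two square open-topped bays side by side, each 64 x 64 mm inside, walls 6 mm, centres 70 mm apart; x of this frame points along the rack from the yellow bay to the black bay, y across the rack, z up; the floor is 8 mm above the counter
- black_bay (a point): centre of the floor of the black-floored bay of the same rack, 64 x 64 mm inside, floor 8 mm above the counter; axes as for the yellow bay
Mind the look-alikes: they are no part of the job. What is shaped like the part that bears black_jar_mid but pink is not meant.

How it is judged:
At the end, for the whole second after the job is handed in: Each jar stands on the floor of its own bay (within 18 mm of its centre, tilt under 0.12 rad), the garlic is in the green bowl (within 45 mm of its centre), the tea light in the brown dish (within 40 mm of its centre, wax up, tilt under 0.4 rad), all released and at rest (horizontal distance between yellow_jar_mid and yellow_bay below 0.018 m and z of yellow_jar_mid in the frame of yellow_bay below 0.061 m and angle between each of yellow_jar_mid, black_jar_mid's own z axis and vertical below 0.12 rad and horizontal distance between black_jar_mid and black_bay below 0.018 m and z of black_jar_mid in the frame of black_bay below 0.056 m and horizontal distance between garlic_mid and garlic_bowl below 0.045 m and height (world z) of garlic_mid below 0.06 m and horizontal distance between candle_mid and candle_dish below 0.04 m and height (world z) of candle_mid below 0.045 m and angle between candle_mid's own z axis and vertical below 0.4 rad and linear speed of each of yellow_jar, black_jar, garlic, candle below 0.02 m/s); the robot touches nothing.
It fails at once if the salt shaker is shifted by more than 25 mm or knocked over (distance of shaker_mid from where it was at the start of the episode above 0.025 m or angle between shaker_mid's own z axis and vertical above 0.5 rad).
It also fails if it takes over 112 s, if anything falls off the work surface, if the arm or the gripper's body presses on something with over 40 N, if the wrist force passes 120 N, or if a joint passes its speed limit or range.

ROBOT

A 6-joint arm with a two-finger parallel gripper is mounted at the origin on a cart in front of the work surface, level with it; the furniture and walls round the work are solid. World frame = base frame: x ahead of the robot, y to its left, z up, the work surface at z = 0. Lengths are in m, angles in rad, forces in N, time in s.
With the tool pointing down it reaches from about 0.375 to 0.9 m from the base axis. Payload 3.1 kg.
Tool frame: the origin (TCP) lies at the very end of the fingers, on their centre line; the grasp point (between the pads) lies 19 mm behind it (manip.tcp_to_grasp is the distance from the TCP to the grasp point, in m); z points along the fingers, y is the line along which they close (so a half turn about z gives the same grasp; the last joint's range is limited). The gripper opens to 85 mm and grips with 20 to 120 N. Pads are 22 mm wide; open, the fingers measure 114 mm over their backs; the gripper's body (76 mm by 85 mm) begins 54 mm behind the grasp point. The pads swing forward as they close: fully open they stand 13 mm farther back than shut.
Start: joints at [1.091, 0.527, 1.433, -0, 1.181, -0.178], TCP at [0.186, 0.597, 0.231] pointing down, gripper open.
Joint ranges: [-3.08, 3.08], [-0.75, 2.2], [0.22, 2.44], [-1.43, 4.57], [0, 2.65], [-2.85, 2.85]. Speed limits (rad/s): [2.79, 2.79, 3.14, 3.14, 3.14, 3.14].

INTERFACE

Orientations are given as a unit quaternion [x, y, z, w].
In Python, from station import manip gives the robot as it stands. The module is installed in compiled form; this text tells all that it offers.
- The arm moves only by the tool step_arm, never from a script. Its argument "commands" is one flat list of numbers, 6 for each row, row after row: the shift along the tool's x, y, z in m, then the turn, a rotation vector about the tool's x, y, z in degrees. A call has exactly 10 rows; each row is the pose to reach, as a shift and turn from the pose commanded when the call began, along the tool's axes at that moment; what a row does not reach only later rows make up. A row lasts 1/10 s, in which the tool goes at most 50 mm and 8.59 degrees, less where a joint would pass 70% of its speed; a pose out of reach is approached as far as the arm can. A call with a gripper value outside its range is refused whole. "jaw" is the opening in per cent of the stroke, from 0 (shut) to 100 (fully open), set as the call begins (left out, the last holds). The fingers move at their own pace and stop on an object; "grip_force" is the grip in N (left out, the last holds). Time passes only in rows, so rows that repeat a pose let the fingers close, or fill a call up. It gives the time, the measured TCP pose, the force, the opening and the grip force at its end, in the units of the state.
- manip.sense(): the state, without advancing time (a new reading comes with each control period).
- manip.snapshot(name): name is "side" or "top" or "wrist"; returns a dict with "pixels" (384x512x3 uint8, blue, green, red), "fx", "fy", "cx", "cy" (pixels), "R" (3x3) and "t" (3): a world point X has camera coordinates R X + t; the wrist camera has in their place "mount" (4x4, takes a point from camera to tool coordinates, whose origin is the TCP and whose axes are the flange's). Camera axes: x right, y down, z forward; pixel columns grow to the right and rows downward; lengths in m; the calibration is good to about 2 mm. A picture is of the moment at which its call begins: read the wrist's pose just before it. There is no depth.
- manip.sign_off(): hands the job in; it is judged then, once.
The state is a dict: "t": time; "q": joint angles; "qd": joint speeds; "tau": joint torques, N m; "tcp_pos": TCP position; "tool_rot": TCP orientation; "force": force on the tool from outside, world axes, zero at the start; "ft_torque": the same for the moment, N m; "finger_gap": opening from 0.0 (shut) to 1.0 (fully open); "gripper_force": force on a finger pad.
Only numpy, scipy, OpenCV 4.12 (cv2) and the standard library are available. Lean on these libraries where they do the work, as an engineer would, in place of code of your own. Each camera call takes 0.05 s, during which the arm holds its last target. There are 200 camera calls.

## Working session

There is one attempt and no reset: what is moved stays moved. The work goes in short steps, Python scripts to look and compute and a tool call to move; the robot and the scene stay as the last step left them, time stands still between calls to the robot, and variables do not carry over. Pictures are saved under pics/ and viewed, at most 14 in all, crops included, and the job is handed in when it is done.

Besides the shell and the picture viewer there is one more tool, called after "Emit:" as name(argument=value, ...) on one line, values as JSON. step_arm: Moves the arm, as the interface text tells. Its arguments: {"type":"object","properties":{"commands":{"type":"array","items":{"type":"number"}},"jaw":{"type":"number"},"grip_force":{"type":"number"}},"required":["commands"]}

```bash
mkdir -p pics
python3 - <<'E'
from station import manip
import cv2,json,numpy as np
s=manip.sense();print(s['t'],s['tcp_pos'],s['tool_rot'],s['finger_gap'],manip.tcp_to_grasp)
for n in("top","side","wrist"):
    d=manip.snapshot(n);cv2.imwrite(f"pics/{n}0.png",d["pixels"])
    np.savez(f"{n}0.npz",**d)
    if n!="wrist":
        R=np.array(d["R"]);print(n,d["fx"],d["cx"],d["cy"],-R.T@np.array(d["t"]),R[2])
    else: print(d["fx"],d["mount"])
E
```

```text
0.0 [0.18540729 0.59609701 0.23029897] [ 1.50333254e-01  9.88634740e-01 -1.06126358e-03 -3.71791227e-04] 1.002078494686725 0.0187
top 355.4840390476034 254.60810421098728 191.59768965282092 [0.41088158 0.10069377 0.93743473] [ 0.10120547 -0.00896994 -0.99482511]
side 484.07236825553855 256.65831706815356 195.7732006062854 [0.26855165 1.3672535  0.65324108] [ 0.16900466 -0.90084921 -0.39988513]
288.71346740276056 [[ 4.51668708e-04 -9.56410291e-01 -2.92025944e-01  7.35421932e-02]
 [ 9.99999641e-01  6.41304525e-04 -5.53655266e-04  7.55484306e-04]
 [ 7.16799153e-04 -2.92025589e-01  9.56410237e-01 -1.43475895e-01]
 [ 0.00000000e+00  0.00000000e+00  0.00000000e+00  1.00000000e+00]]
```

View pics/top0.png

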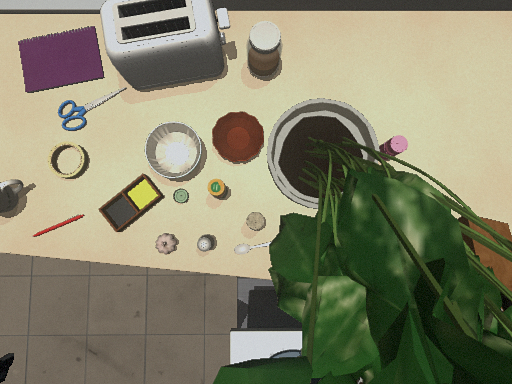

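View pics/side0.png

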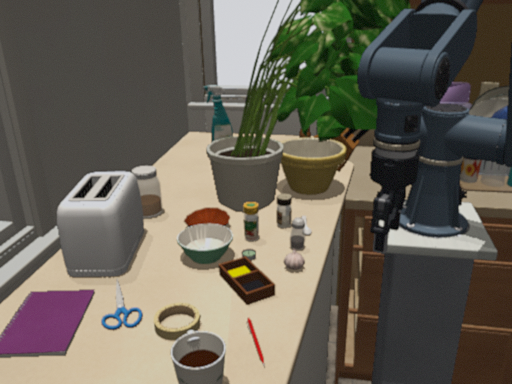

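Top view: yellow jar lid at (217,187), brown-grey lid at (256,221), shaker at (205,242), garlic at (166,243), candle at (181,196), rack at (132,203), bowl at (174,151), dish at (238,137), and a pink jar at (395,145). In the side view the jars are yellow at (251,220) and dark-lidded at (285,212), and the shaker is at (298,232). For black_jar_mid the candidates are (256,221) and the pink jar (395,145). The first fits because its worn brown-grey top matches the description. I'll confirm it in one crop.

Run:
```python
import cv2,numpy as np
t=cv2.imread("pics/top0.png");s=cv2.imread("pics/side0.png")
a=cv2.resize(t[110:260,90:290],None,fx=4,fy=4,interpolation=cv2.INTER_CUBIC)
b=cv2.resize(s[190:310,165:325],None,fx=5,fy=5,interpolation=cv2.INTER_CUBIC)
cv2.imwrite("pics/c_top.png",a);cv2.imwrite("pics/c_side.png",b)
```

```text
(no output)
```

View pics/c_top.png

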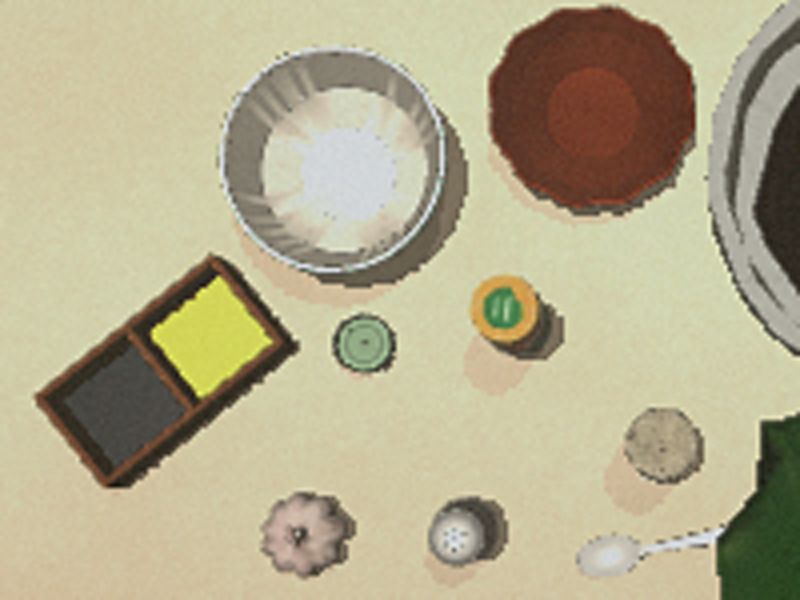

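View pics/c_side.png

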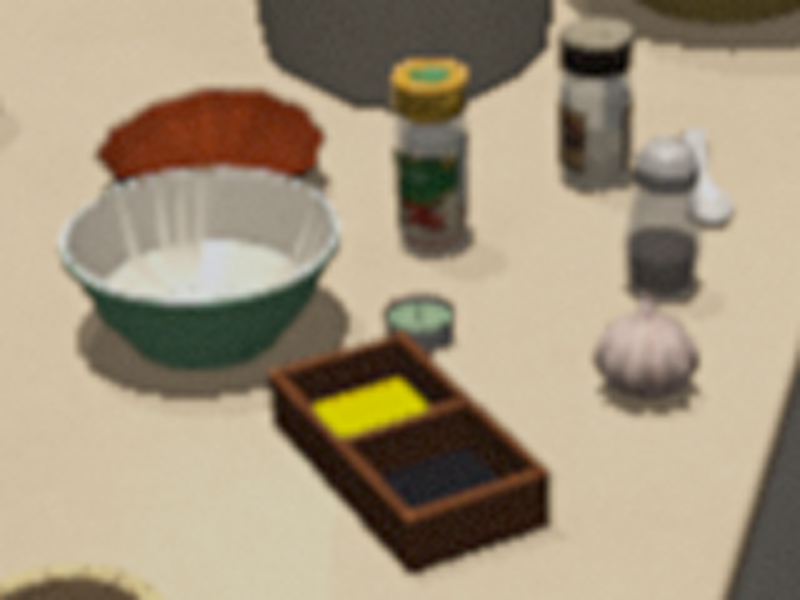

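The crops confirm it: the jar at (256,221) in the top view has a black lid side and a grey worn top. Next I turn the pixels into positions.

```bash
cat > h.py <<'E'
import numpy as np,cv2
def ray(d,u,v):
    R=np.array(d["R"]);c=-R.T@np.array(d["t"])
    return c,R.T@np.array([(u-d["cx"])/d["fx"],(v-d["cy"])/d["fy"],1])
def onz(d,u,v,z):
    c,r=ray(d,u,v);return c+r*(z-c[2])/r[2]
def proj(d,X):
    p=np.array(d["R"])@X+np.array(d["t"]);return np.array([d["fx"]*p[0]/p[2]+d["cx"],d["fy"]*p[1]/p[2]+d["cy"]])
E
python3 - <<'E'
from h import *
T=dict(np.load("top0.npz"));S=dict(np.load("side0.npz"))
P={}
it=dict(yel=(505,309,.106),blk=(664,446,.096),shk=(458,532,.09),gar=(306,535,.025),can=(364,343,.017),bowl=(333,159,.062),dish=(593,110,.037))
for k,(u,v,z) in it.items():
    p=P[k]=onz(T,u/4+89.6,v/4+109.6,z);q=proj(S,p)
    print(k,p.round(4),"side crop",((q-[164.6,189.6])*5).round(0))
# yellow & black floors
im=T["pixels"].astype(np.uint8);hsv=cv2.cvtColor(im,cv2.COLOR_BGR2HSV)
m=cv2.inRange(hsv,(26,150,120),(34,255,255));n,l,st,c=cv2.connectedComponentsWithStats(m);i=1+st[1:,4].argmax()
r=cv2.minAreaRect(np.argwhere(l==i)[:,::-1].astype(np.float32));print(r)
m2=np.zeros_like(m);rr=cv2.inRange(hsv,(0,0,0),(179,110,105));rr[:150]=0;rr[240:]=0;rr[:,:98]=0;rr[:,165:]=0
rk=cv2.inRange(hsv,(0,0,0),(179,255,130))|m;rk[:165]=0;rk[235:]=0;rk[:,:95]=0;rk[:,168:]=0
n,l,st,c=cv2.connectedComponentsWithStats(rk);i=1+st[1:,4].argmax();r2=cv2.minAreaRect(np.argwhere(l==i)[:,::-1].astype(np.float32));print(r2)
print("yfloor corners")
for u,v in [(150,338),(222,277),(273,341),(204,398)]: print(onz(T,u/4+89.6,v/4+109.6,.008).round(4))
print("top outer corners")
for u,v in [(38,398),(212,256),(296,342),(112,485)]: print(onz(T,u/4+89.6,v/4+109.6,.032).round(4))
print("side top outer corners (yl,yr,br,bl)")
for u,v in [(272,376),(402,336),(548,477),(410,518)]: print(onz(S,u/5+164.6,v/5+189.6,.032).round(4))
E
```

```text
yel [0.507  0.1843 0.106 ] side crop [431.  66.]
blk [0.4265 0.0911 0.096 ] side crop [599.  24.]
shk [0.3766 0.2127 0.09  ] side crop [663. 130.]
gar [0.3725 0.3176 0.025 ] side crop [648. 338.]
can [0.4954 0.2845 0.017 ] side crop [421. 301.]
bowl [0.6068 0.2968 0.062 ] side crop [204. 221.]
dish [0.6443 0.1353 0.037 ] side crop [220. 126.]
((142.256103515625, 193.69512939453125), (21.083457946777344, 22.957542419433594), 51.34019088745117)
((131.5068817138672, 203.082763671875), (32.77549362182617, 60.94445037841797), 51.54629135131836)
yfloor corners
[0.5    0.4262 0.008 ]
[0.5401 0.3803 0.008 ]
[0.4977 0.3458 0.008 ]
[0.4605 0.3898 0.008 ]
top outer corners
[0.4597 0.4874 0.032 ]
[0.5504 0.3798 0.032 ]
[0.4948 0.3248 0.032 ]
[0.4046 0.4387 0.032 ]
side top outer corners (yl,yr,br,bl)
[0.5475 0.3924 0.032 ]
[0.4925 0.346  0.032 ]
[0.4028 0.4571 0.032 ]
[0.4582 0.4977 0.032 ]
```

Emit:
step_arm(commands=[-0.02,-0.012,-0.004,0,0,2,-0.06,-0.037,-0.011,0,0,5,-0.105,-0.064,-0.019,0,0,9,-0.15,-0.092,-0.028,0,0,13,-0.195,-0.119,-0.036,0,0,17,-0.24,-0.147,-0.044,0,0,21,-0.285,-0.174,-0.052,0,0,25,-0.33,-0.202,-0.061,0,0,29,-0.365,-0.223,-0.067,0,0,31.5,-0.381,-0.233,-0.07,0,0,32.7], jaw=100, grip_force=40)

```text
t: 1.15
tcp_pos: [0.4826, 0.2583, 0.3018]
tool_rot: [0.424, 0.906, 0.0, 0.001]
force: [-0.4, -0.1, 0.2]
finger_gap: 1.003
gripper_force: 0.0
```

```bash
cat >> h.py <<'E'
from scipy.spatial.transform import Rotation as Ro
def wrist(name,manip):
    s=manip.sense();d=dict(manip.snapshot("wrist"));cv2.imwrite(f"pics/{name}.png",d["pixels"])
    A=np.eye(4);A[:3,:3]=Ro.from_quat(s["tool_rot"]).as_matrix();A[:3,3]=s["tcp_pos"]
    C=np.linalg.inv(A@np.array(d["mount"]));d["R"]=C[:3,:3];d["t"]=C[:3,3];np.savez(name+".npz",**d);return d,s
def shift(s,target):  # world TCP target -> tool shift
    return Ro.from_quat(s["tool_rot"]).as_matrix().T@(np.array(target)-s["tcp_pos"])
E
python3 - <<'E'
from h import *
from station import manip
d,s=wrist("w1",manip);print(s["t"],s["tcp_pos"],np.degrees(Ro.from_quat(s["tool_rot"]).as_matrix()[:,0]).round(2),abs(s["qd"]).max())
for k,p in dict(yel=(.507,.1843,.106),blk=(.4265,.0911,.096),shk=(.3766,.2127,.09),gar=(.3725,.3176,.025),can=(.4954,.2845,.017),bowl=(.6068,.2968,.062),dish=(.6443,.1353,.037),rackTL=(.4597,.4874,.032)).items(): print(k,proj(d,np.array(p)).round(0))
S=dict(np.load("side0.npz"))
T=dict(np.load("top0.npz"))
for z in(.2,.3,.4,.5,.6): p=onz(T,278,228,z);print(p.round(3),proj(S,p).round())
E
```

```text
1.15 [0.48258549 0.25829925 0.30179125] [-36.66  44.03  -0.08] 0.4967035477269772
yel [231. 223.]
blk [141. 233.]
shk [163. 137.]
gar [219.  69.]
can [272. 146.]
bowl [340. 195.]
dish [282. 277.]
rackTL [357.   4.]
[0.41  0.046 0.2  ] [292. 155.]
[0.41  0.053 0.3  ] [292. 122.]
[0.41  0.061 0.4  ] [292.  87.]
[0.41  0.068 0.5  ] [293.  48.]
[0.411 0.076 0.6  ] [293.   7.]
```

View pics/w1.png

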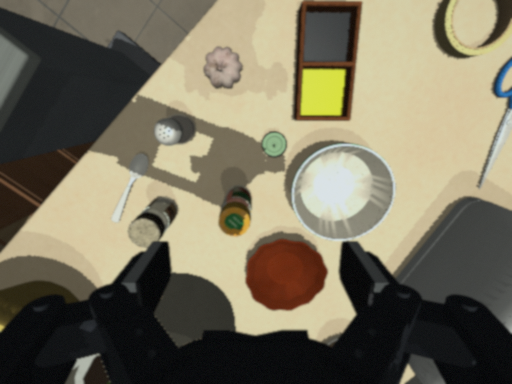

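The wrist view agrees with the top-view positions to about 4 px: yellow jar (235,224), black jar (143,233), candle (274,145), garlic (223,68), bowl (343,190), dish (286,274). The arm was still moving, so I measure once more at rest.

Run:
```python
from h import *
from station import manip
d,s=wrist("w2",manip);d,s=wrist("w3",manip);print(s["t"],s["tcp_pos"],abs(s["qd"]).max())
im=d["pixels"];h=cv2.cvtColor(im,cv2.COLOR_BGR2HSV)
def cen(lo,hi,box,z,n):
    x0,y0,x1,y1=box;m=cv2.inRange(h[y0:y1,x0:x1],lo,hi);N,l,st,c=cv2.connectedComponentsWithStats(m);i=1+st[1:,4].argmax()
    u,v=st[i,0]+st[i,2]/2-.5+x0,st[i,1]+st[i,3]/2-.5+y0;print(n,(u,v),st[i].tolist(),onz(d,u,v,z).round(4))
cen((26,150,120),(34,255,255),(290,50,370,130),.008,"yfloor")
cen((35,40,60),(90,255,255),(255,125,295,165),.017,"candle")
cen((0,120,40),(15,255,200),(235,225,340,320),.037,"dish")
cen((14,150,120),(25,255,255),(210,190,260,245),.1,"ylid")
cen((100,0,0),(179,255,255),(195,40,250,95),.025,"garlic")
g=cv2.inRange(h,(0,0,60),(179,60,190))
cv2.imwrite("pics/w3c.png",cv2.resize(im[:260,120:420],None,fx=2.3,fy=2.3,interpolation=cv2.INTER_CUBIC))
```

```text
1.25 [0.48361345 0.25805469 0.30184488] 0.06629124752038279
yfloor (np.float64(321.5), np.float64(91.0)) [9, 18, 46, 47, 2007] [0.5016 0.3885 0.008 ]
candle (np.float64(273.0), np.float64(143.0)) [6, 6, 25, 25, 494] [0.4953 0.2885 0.017 ]
dish (np.float64(286.0), np.float64(273.0)) [11, 13, 81, 71, 4398] [0.646  0.1441 0.037 ]
ylid (np.float64(240.0), np.float64(222.5)) [22, 22, 17, 22, 119] [0.5181 0.1888 0.1   ]Traceback (most recent call last):
  File "<stdin>", line 12, in <module>
  File "<stdin>", line 6, in cen
ValueError: attempt to get argmax of an empty sequence
```

Emit:
step_arm(commands=[-0.035,-0.013,0.03,0,0,0,-0.07,-0.027,0.06,0,0,0,-0.07,-0.027,0.09,0,0,0,-0.07,-0.027,0.12,0,0,0,-0.07,-0.027,0.15,0,0,0,-0.07,-0.027,0.175,0,0,0,-0.07,-0.027,0.2,0,0,0,-0.07,-0.027,0.225,0,0,0,-0.07,-0.027,0.245,0,0,0,-0.07,-0.027,0.25,0,0,0])

```text
t: 2.3
tcp_pos: [0.5018, 0.191, 0.049]
tool_rot: [0.422, 0.907, -0.001, -0.002]
force: [-0.8, 0.2, 0.5]
finger_gap: 1.001
gripper_force: 0.0
```

Emit:
step_arm(commands=[0,0,0,0,0,0,0,0,0,0,0,0,0,0,0,0,0,0,0,0,0,0,0,0,0,0,0,0,0,0,0,0,0,0,0,0,0,0,0,0,0,0,0,0,0,0,0,0,0,0,0,0,0,0,0,0,0,0,0,0], jaw=20)

```text
t: 3.3
tcp_pos: [0.5052, 0.1903, 0.0526]
tool_rot: [0.423, 0.906, 0.001, 0.001]
force: [-1.0, 1.3, 6.4]
finger_gap: 0.471
gripper_force: 40.0
```

Emit:
step_arm(commands=[0,0,-0.02,0,0,0,0,0,-0.05,0,0,0,0,0,-0.09,0,0,0,0.02,0.015,-0.11,0,0,0,0.05,0.04,-0.11,0,0,0,0.08,0.065,-0.11,0,0,0,0.11,0.088,-0.11,0,0,0,0.135,0.107,-0.11,0,0,0,0.15,0.118,-0.11,0,0,0,0.155,0.122,-0.11,0,0,0])

```text
t: 4.3
tcp_pos: [0.4979, 0.3886, 0.1612]
tool_rot: [0.422, 0.907, 0.0, 0.0]
force: [0.7, -1.2, -0.6]
finger_gap: 0.473
gripper_force: 40.5
```

Run:
```python
from h import *
from station import manip
manip.snapshot("wrist");manip.snapshot("wrist");d,s=wrist("w4",manip);print(s["t"],s["tcp_pos"],s["finger_gap"],s["force"],abs(s["qd"]).max(),Ro.from_quat(s["tool_rot"]).as_matrix()[:,0])
for p in [(.5,.385,.008),(.455,.439,.008)]: print(proj(d,np.array(p)))
```

```text
4.4 [0.49812029 0.38708716 0.16107361] 0.47198427999178694 [-0.01270882 -0.31764961 -1.45906241] 0.02851236511769319 [-6.43600249e-01  7.65361754e-01 -3.22685927e-04]
[253.98926595 178.0557857 ]
[254.2853057  109.18543735]
```

View pics/w4.png

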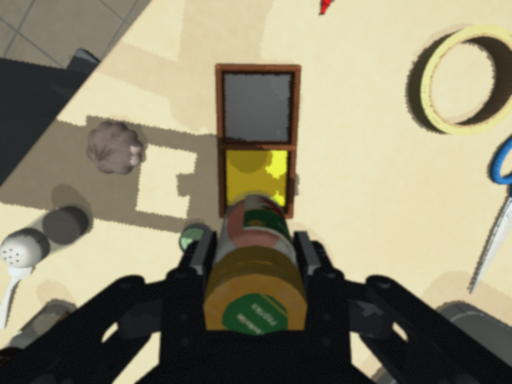

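View: black floor centred near (258,107), yellow bay at (257,180), and the held jar upright and nearly in line. It needs about 4 mm more along tool y. I lower it now.

Emit:
step_arm(commands=[0.001,0.004,0,0,0,0,0.001,0.004,0.015,0,0,0,0.001,0.004,0.035,0,0,0,0.001,0.004,0.055,0,0,0,0.001,0.004,0.07,0,0,0,0.001,0.004,0.08,0,0,0,0.001,0.004,0.088,0,0,0,0.001,0.004,0.095,0,0,0,0.001,0.004,0.099,0,0,0,0.001,0.004,0.099,0,0,0])

```text
t: 5.45
tcp_pos: [0.5007, 0.3905, 0.062]
tool_rot: [0.423, 0.906, -0.0, -0.0]
force: [-0.2, -0.3, -1.2]
finger_gap: 0.47
gripper_force: 40.5
```

Emit:
step_arm(commands=[0,0,0,0,0,0,0,0,0,0,0,0,0,0,0,0,0,0,0,0,0,0,0,0,0,0,0,0,0,0,0,0,0,0,0,0,0,0,0,0,0,0,0,0,-0.01,0,0,0,0,0,-0.03,0,0,0,0,0,-0.07,0,0,0], jaw=100)

```text
t: 6.45
tcp_pos: [0.4988, 0.3894, 0.1306]
tool_rot: [0.423, 0.906, -0.003, -0.002]
force: [0.4, -0.0, 0.0]
finger_gap: 0.998
gripper_force: 0.0
```

Emit:
step_arm(commands=[0,0,-0.04,0,0,0,0,0,-0.08,0,0,0,-0.015,-0.02,-0.1,0,0,0,-0.04,-0.055,-0.1,0,0,0,-0.068,-0.093,-0.1,0,0,0,-0.096,-0.131,-0.1,0,0,0,-0.124,-0.17,-0.1,0,0,0,-0.15,-0.205,-0.1,0,0,0,-0.17,-0.232,-0.1,0,0,0,-0.18,-0.246,-0.1,0,0,0])

```text
t: 7.45
tcp_pos: [0.4272, 0.0923, 0.2331]
tool_rot: [0.424, 0.906, -0.0, 0.0]
force: [1.0, 0.2, 0.0]
finger_gap: 1.001
gripper_force: 0.0
```

Run:
```python
from h import *
from station import manip
manip.snapshot("wrist");manip.snapshot("wrist");d,s=wrist("w5",manip);print(s["t"],s["tcp_pos"],abs(s["qd"]).max())
print("blk",proj(d,np.array([.4275,.094,.096])),"shift",shift(s,(.4275,.094,.048)))
T=dict(manip.snapshot("top"));np.savez("top1.npz",**T)
a=cv2.resize(T["pixels"][150:260,90:170],(400,550),interpolation=cv2.INTER_CUBIC)
w=cv2.resize(d["pixels"],(550*512//384//2,550//2));b=np.zeros((550,w.shape[1],3),np.uint8);b[:w.shape[0]]=w
cv2.imwrite("pics/m5.png",np.hstack([a,b]))
```

```text
7.55 [0.42760199 0.09284533 0.23306266] 0.04692932985440595
blk [254.3518389  178.40427782] shift [0.00106575 0.00062438 0.18506217]
```

View pics/m5.png

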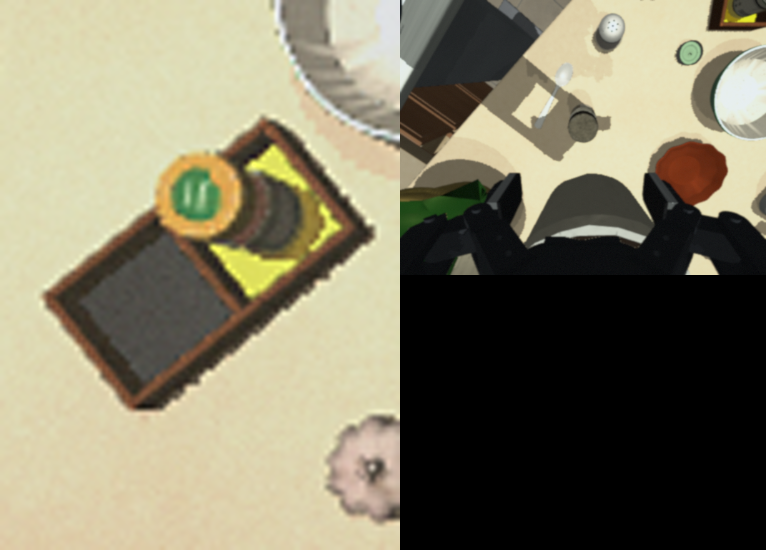

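The top view shows the yellow jar standing in the yellow bay, lid at about (129.5,189). In the wrist view the black jar's lid is at (255,175), centred between the fingers.

Emit:
step_arm(commands=[0.004,0.001,0.02,0,0,0,0.004,0.001,0.045,0,0,0,0.004,0.001,0.07,0,0,0,0.004,0.001,0.095,0,0,0,0.004,0.001,0.12,0,0,0,0.004,0.001,0.14,0,0,0,0.004,0.001,0.16,0,0,0,0.004,0.001,0.175,0,0,0,0.004,0.001,0.184,0,0,0,0.004,0.001,0.184,0,0,0])

```text
t: 8.65
tcp_pos: [0.4262, 0.0991, 0.0474]
tool_rot: [0.422, 0.907, -0.0, -0.001]
force: [0.4, 0.2, 0.7]
finger_gap: 0.996
gripper_force: 0.0
```

Emit:
step_arm(commands=[0,0,0,0,0,0,0,0,0,0,0,0,0,0,0,0,0,0,0,0,0,0,0,0,0,0,0,0,0,0,0,0,0,0,0,0,0,0,0,0,0,0,0,0,0,0,0,0,0,0,0,0,0,0,0,0,0,0,0,0], jaw=20)

```text
t: 9.65
tcp_pos: [0.4266, 0.0981, 0.0491]
tool_rot: [0.423, 0.906, 0.0, 0.001]
force: [-1.2, -0.4, 7.1]
finger_gap: 0.492
gripper_force: 39.8
```

Run:
```python
from h import *
from station import manip
T=dict(np.load("top1.npz"));s=manip.sense()
print(onz(T,129.2,188.6,.114),s["finger_gap"],s["tcp_pos"])
for p in [(.4985,.3855),(.455,.439)]: print(shift(s,(*p,.2)))
```

```text
[0.50261948 0.38461505 0.114     ] 0.4923036435358411 [0.42656111 0.09812785 0.04913489]
[ 0.17379945  0.23995424 -0.15077782]
[ 0.24274421  0.24101074 -0.15083748]
```

Emit:
step_arm(commands=[0,0,-0.02,0,0,0,0,0,-0.06,0,0,0,0,0,-0.1,0,0,0,0,0,-0.14,0,0,0,0.015,0.015,-0.15,0,0,0,0.04,0.04,-0.15,0,0,0,0.07,0.07,-0.15,0,0,0,0.1,0.1,-0.15,0,0,0,0.13,0.13,-0.15,0,0,0,0.15,0.15,-0.15,0,0,0])

```text
t: 10.65
tcp_pos: [0.4445, 0.3121, 0.1984]
tool_rot: [0.422, 0.907, 0.001, 0.0]
force: [0.6, 0.5, -1.9]
finger_gap: 0.499
gripper_force: 41.1
```

Emit:
step_arm(commands=[0.025,0.025,0,0,0,0,0.05,0.05,0,0,0,0,0.075,0.075,0,0,0,0,0.09,0.09,0,0,0,0,0.095,0.094,0,0,0,0,0.095,0.094,0,0,0,0,0.095,0.094,0,0,0,0,0.095,0.094,0.01,0,0,0,0.095,0.094,0.02,0,0,0,0.095,0.094,0.02,0,0,0])

```text
t: 11.65
tcp_pos: [0.4545, 0.441, 0.1761]
tool_rot: [0.423, 0.906, -0.002, -0.001]
force: [-0.8, 0.2, -2.0]
finger_gap: 0.494
gripper_force: 41.1
```

Run:
```python
from h import *
from station import manip
manip.snapshot("wrist");d,s=wrist("w6",manip);print(s["t"],s["tcp_pos"],s["finger_gap"],abs(s["qd"]).max(),shift(s,(.4564,.4427,.058)))
T=dict(manip.snapshot("top"));np.savez("top2.npz",**T)
for n,p in dict(bay=(.4564,.4427,.008),topR1=(.4564,.4427,.032)).items():print(n,proj(d,np.array(p)))
cv2.imwrite("pics/w6b.png",d["pixels"])
```

```text
11.7 [0.4549907  0.4415435  0.17682971] 0.49593905204392746 0.027484408890811024 [-5.38714496e-05  2.22531347e-03  1.18822850e-01]
bay [255.99799159 172.1451806 ]
topR1 [256.0013088  177.53362323]
```

View pics/w6b.png

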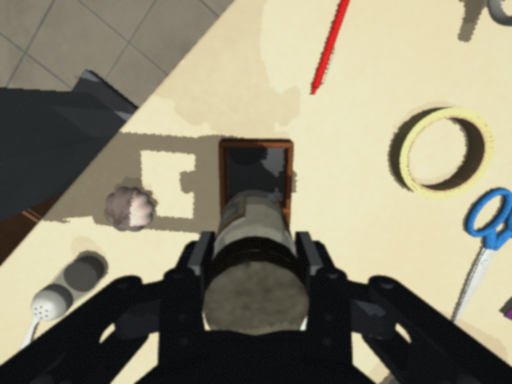

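The rack's black bay is centred at col 256 with its far rim at row 140, as predicted. The held jar is in line at col 255.

Emit:
step_arm(commands=[0,0.002,0.02,0,0,0,0,0.002,0.045,0,0,0,0,0.002,0.065,0,0,0,0,0.002,0.08,0,0,0,0,0.002,0.092,0,0,0,0,0.002,0.102,0,0,0,0,0.002,0.11,0,0,0,0,0.002,0.115,0,0,0,0,0.002,0.118,0,0,0,0,0.002,0.118,0,0,0])

```text
t: 12.8
tcp_pos: [0.4572, 0.4441, 0.0602]
tool_rot: [0.423, 0.906, -0.0, -0.0]
force: [-0.9, -0.6, -1.8]
finger_gap: 0.498
gripper_force: 41.1
```

Emit:
step_arm(commands=[0,0,0,0,0,0,0,0,0,0,0,0,0,0,0,0,0,0,0,0,0,0,0,0,0,0,0,0,0,0,0,0,0,0,0,0,0,0,0,0,0,0,0,0,-0.01,0,0,0,0,0,-0.04,0,0,0,0,0,-0.08,0,0,0], jaw=100)

```text
t: 13.8
tcp_pos: [0.456, 0.4431, 0.1397]
tool_rot: [0.423, 0.906, -0.002, -0.001]
force: [0.2, 0.5, -0.5]
finger_gap: 1.003
gripper_force: 0.0
```

Run:
```python
from h import *
from station import manip
s=manip.sense();print(s["tcp_pos"])
for p in [(.373,.320,.2),(.4955,.287,.2)]: print(shift(s,p))
```

```text
[0.45596395 0.443098   0.13969754]
[-0.0409329  -0.14296942 -0.0596386 ]
[-0.14495863 -0.07034889 -0.06003418]
```

Emit:
step_arm(commands=[0,0,-0.04,0,0,0,-0.005,-0.02,-0.06,0,0,0,-0.013,-0.055,-0.06,0,0,0,-0.025,-0.09,-0.06,0,0,0,-0.035,-0.12,-0.06,0,0,0,-0.041,-0.14,-0.06,0,0,0,-0.041,-0.143,-0.05,0,0,0,-0.041,-0.143,-0.03,0,0,0,-0.041,-0.143,-0.01,0,0,0,-0.041,-0.143,0,0,0,0])

```text
t: 14.8
tcp_pos: [0.3741, 0.321, 0.1391]
tool_rot: [0.423, 0.906, -0.0, -0.0]
force: [0.2, 0.2, 0.8]
finger_gap: 0.997
gripper_force: 0.0
```

Run:
```python
from h import *
from station import manip
manip.snapshot("wrist");d,s=wrist("w7",manip);print(s["t"],s["tcp_pos"],abs(s["qd"]).max(),shift(s,(.373,.320,.012)))
print(proj(d,np.array([.373,.320,.026])))
T=dict(manip.snapshot("top"));np.savez("top3.npz",**T)
a=cv2.resize(T["pixels"][120:260,90:210],(480,560),interpolation=cv2.INTER_CUBIC)
w=cv2.resize(d["pixels"],(320,240));b=np.zeros((560,320,3),np.uint8);b[:240]=w
cv2.imwrite("pics/m7.png",np.hstack([a,b]))
```

```text
14.85 [0.37345873 0.32061084 0.13806396] 0.05739531475423842 [-0.00027491 -0.00034886  0.12606549]
[253.19112945 186.60722471]
```

View pics/m7.png

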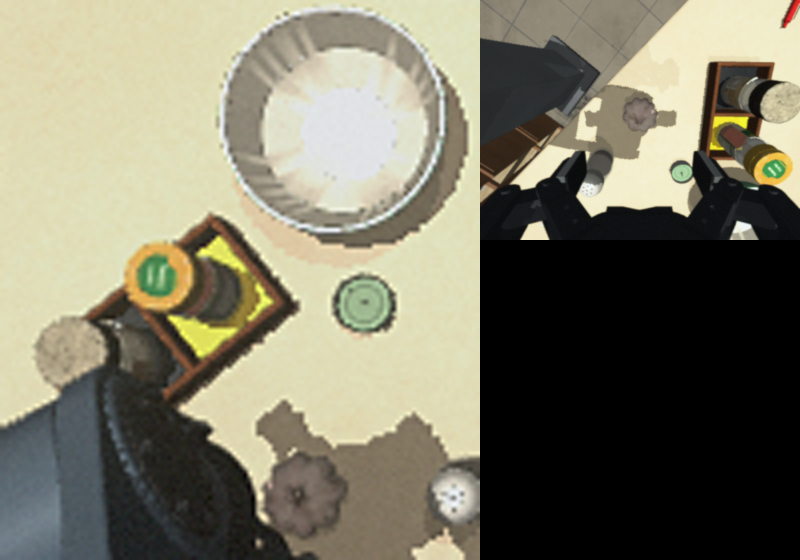

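Both jars stand in their bays. In the wrist view the garlic is at (256,182), so I need about (+3,+2) mm.

Emit:
step_arm(commands=[0.003,0.002,0.015,0,0,0,0.003,0.002,0.035,0,0,0,0.003,0.002,0.055,0,0,0,0.003,0.002,0.075,0,0,0,0.003,0.002,0.09,0,0,0,0.003,0.002,0.105,0,0,0,0.003,0.002,0.116,0,0,0,0.003,0.002,0.123,0,0,0,0.003,0.002,0.126,0,0,0,0.003,0.002,0.126,0,0,0], grip_force=20)

```text
t: 15.95
tcp_pos: [0.3738, 0.3244, 0.0143]
tool_rot: [0.423, 0.906, 0.0, 0.0]
force: [0.2, 0.0, 0.5]
finger_gap: 1.006
gripper_force: 0.0
```

Emit:
step_arm(commands=[0,0,0,0,0,0,0,0,0,0,0,0,0,0,0,0,0,0,0,0,0,0,0,0,0,0,0,0,0,0,0,0,0,0,0,0,0,0,0,0,0,0,0,0,0,0,0,0,0,0,0,0,0,0,0,0,0,0,0,0], jaw=20)

```text
t: 16.95
tcp_pos: [0.3739, 0.3245, 0.0152]
tool_rot: [0.423, 0.906, 0.001, 0.0]
force: [-0.7, 0.0, 5.5]
finger_gap: 0.581
gripper_force: 20.0
```

Run:
```python
from h import *
from station import manip
s=manip.sense();print(s["tcp_pos"],shift(s,(.607,.299,.15)))
```

```text
[0.37394614 0.32450633 0.01516676] [-0.16936399  0.16231882 -0.13458497]
```

Emit:
step_arm(commands=[0,0,-0.02,0,0,0,0,0,-0.06,0,0,0,0,0,-0.1,0,0,0,0,0,-0.14,0,0,0,-0.015,0.014,-0.15,0,0,0,-0.04,0.038,-0.15,0,0,0,-0.07,0.067,-0.15,0,0,0,-0.1,0.096,-0.15,0,0,0,-0.13,0.125,-0.15,0,0,0,-0.15,0.144,-0.15,0,0,0])

```text
t: 17.95
tcp_pos: [0.5834, 0.3013, 0.1644]
tool_rot: [0.423, 0.906, 0.001, 0.001]
force: [-0.3, 0.4, -1.1]
finger_gap: 0.581
gripper_force: 21.1
```

Emit:
step_arm(commands=[-0.015,0.014,0,0,0,0,-0.019,0.018,0,0,0,0,-0.019,0.018,0.01,0,0,0,-0.019,0.018,0.035,0,0,0,-0.019,0.018,0.06,0,0,0,-0.019,0.018,0.085,0,0,0,-0.019,0.018,0.105,0,0,0,-0.019,0.018,0.12,0,0,0,-0.019,0.018,0.13,0,0,0,-0.019,0.018,0.13,0,0,0])

```text
t: 18.95
tcp_pos: [0.6046, 0.2989, 0.0328]
tool_rot: [0.422, 0.906, -0.001, -0.001]
force: [0.4, -0.5, -0.7]
finger_gap: 0.583
gripper_force: 21.1
```

Emit:
step_arm(commands=[0,0,0,0,0,0,0,0,0,0,0,0,0,0,0,0,0,0,0,0,0,0,0,0,0,0,-0.005,0,0,0,0,0,-0.02,0,0,0,0,0,-0.05,0,0,0,0,0,-0.08,0,0,0,0,0,-0.11,0,0,0,0,0,-0.12,0,0,0], jaw=75)

```text
t: 19.95
tcp_pos: [0.6088, 0.2998, 0.1595]
tool_rot: [0.423, 0.906, 0.003, 0.003]
force: [0.3, 0.3, 0.5]
finger_gap: 0.752
gripper_force: 0.0
```

Run:
```python
from h import *
from station import manip
s=manip.sense();print(s["tcp_pos"],shift(s,(.4955,.287,.12)))
```

```text
[0.60878082 0.29980328 0.15948763] [ 0.06315866 -0.09529619  0.03854037]
```

Emit:
step_arm(commands=[0,0,-0.01,0,0,4,0.006,-0.01,-0.02,0,0,12,0.015,-0.023,-0.03,0,0,20,0.025,-0.038,-0.03,0,0,28,0.035,-0.053,-0.03,0,0,36,0.045,-0.068,-0.03,0,0,44,0.055,-0.083,-0.03,0,0,52,0.061,-0.092,-0.03,0,0,60,0.063,-0.095,-0.03,0,0,68,0.063,-0.095,-0.03,0,0,76], jaw=70)

```text
t: 20.95
tcp_pos: [0.4918, 0.286, 0.1842]
tool_rot: [0.892, 0.452, -0.001, -0.0]
force: [-0.2, 0.5, 0.8]
finger_gap: 0.702
gripper_force: 0.0
```

Emit:
step_arm(commands=[0,0,0,0,0,7,0,0,0.01,0,0,12,0,0,0.03,0,0,14,0,0,0.05,0,0,14,0,0,0.065,0,0,14,0,0,0.07,0,0,14,0,0,0.07,0,0,14,0,0,0.07,0,0,14,0,0,0.07,0,0,14,0,0,0.07,0,0,14])

```text
t: 21.95
tcp_pos: [0.4936, 0.2864, 0.1151]
tool_rot: [0.94, 0.342, 0.001, 0.0]
force: [-0.0, -0.5, -0.0]
finger_gap: 0.699
gripper_force: 0.0
```

Run:
```python
from h import *
from station import manip
d,s=wrist("w8",manip);print(s["t"],s["tcp_pos"],abs(s["qd"]).max(),s["q"],shift(s,(.4955,.287,.005)),Ro.from_quat(s["tool_rot"]).as_matrix()[:,0])
print(proj(d,np.array([.4955,.287,.017])))
T=dict(manip.snapshot("top"));np.savez("top4.npz",**T)
a=cv2.resize(T["pixels"][100:250,90:290],(480,360),interpolation=cv2.INTER_CUBIC)
w=cv2.resize(d["pixels"],(320,240));b=np.zeros((360,320,3),np.uint8);b[:240]=w
cv2.imwrite("pics/m8.png",np.hstack([a,b]))
h=cv2.cvtColor(d["pixels"],cv2.COLOR_BGR2HSV)
u0,v0=proj(d,np.array([.4955,.287,.017])).astype(int)
m=cv2.inRange(h,(35,40,60),(90,255,255));k=np.zeros_like(m);k[v0-35:v0+35,u0-35:u0+35]=1
N,l,st,c=cv2.connectedComponentsWithStats(m*k)
i=1+st[1:,4].argmax();print(st[i],c[i],onz(d,*c[i],.017))
```

```text
21.95 [0.4935866  0.28636075 0.11514069] 0.003675710086971662 [3.29928659e-01 6.13515557e-01 1.67302384e+00 2.69860630e-05
 8.53396262e-01 1.20242485e+00] [0.00170547 0.00067687 0.11014388] [0.76594634 0.64290262 0.00155317]
[254.92561638 190.47343534]
[ 235  167   41   39 1206] [254.59618574 186.42205638] [0.49814068 0.28959447 0.017     ]
```

View pics/m8.png

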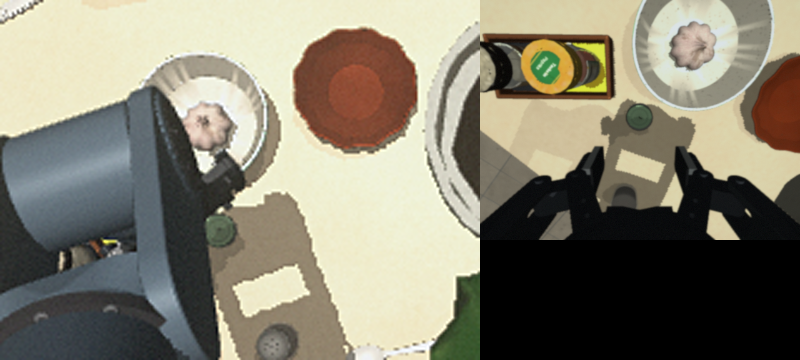

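The garlic sits in the bowl. The candle is at (255,186) in the wrist view, centred between the fingers.

Emit:
step_arm(commands=[0.003,0,0.015,0,0,0,0.003,0,0.035,0,0,0,0.003,0,0.055,0,0,0,0.003,0,0.07,0,0,0,0.003,0,0.085,0,0,0,0.003,0,0.095,0,0,0,0.003,0,0.103,0,0,0,0.003,0,0.108,0,0,0,0.003,0,0.109,0,0,0,0.003,0,0.109,0,0,0])

```text
t: 23.05
tcp_pos: [0.4956, 0.2882, 0.0055]
tool_rot: [0.94, 0.342, 0.0, 0.0]
force: [0.1, -0.3, 0.3]
finger_gap: 0.703
gripper_force: 0.0
```

Emit:
step_arm(commands=[0,0,0,0,0,0,0,0,0,0,0,0,0,0,0,0,0,0,0,0,0,0,0,0,0,0,0,0,0,0,0,0,0,0,0,0,0,0,0,0,0,0,0,0,0,0,0,0,0,0,0,0,0,0,0,0,0,0,0,0], jaw=20)

```text
t: 24.05
tcp_pos: [0.4958, 0.2882, 0.0061]
tool_rot: [0.94, 0.342, 0.001, 0.0]
force: [-1.5, 0.1, 5.7]
finger_gap: 0.423
gripper_force: 20.3
```

Run:
```python
from h import *
from station import manip
s=manip.sense();print(s["tcp_pos"],shift(s,(.646,.140,.12)))
```

```text
[0.49583396 0.28824367 0.00606293] [ 0.01982851  0.21014307 -0.11381739]
```

Emit:
step_arm(commands=[0,0,-0.02,0,0,0,0,0,-0.06,0,0,0,0,0,-0.1,0,0,0,0.002,0.025,-0.12,0,0,0,0.005,0.06,-0.12,0,0,0,0.009,0.1,-0.12,0,0,0,0.013,0.14,-0.12,0,0,0,0.016,0.175,-0.12,0,0,0,0.019,0.2,-0.12,0,0,0,0.02,0.21,-0.12,0,0,0])

```text
t: 25.05
tcp_pos: [0.6476, 0.1379, 0.125]
tool_rot: [0.94, 0.341, 0.001, 0.0]
force: [-0.1, -1.0, 0.5]
finger_gap: 0.426
gripper_force: 20.3
```

Run:
```python
from h import *
from station import manip
manip.snapshot("wrist");d,s=wrist("w9",manip);print(s["t"],s["tcp_pos"],s["finger_gap"],abs(s["qd"]).max(),shift(s,(.646,.140,.024)))
print(proj(d,np.array([.646,.14,.037])),proj(d,np.array([.646,.14,.013])))
h=cv2.cvtColor(d["pixels"],cv2.COLOR_BGR2HSV)
m=cv2.inRange(h,(0,110,40),(14,255,220));N,l,st,c=cv2.connectedComponentsWithStats(m);i=1+st[1:,4].argmax();print(st[i],c[i])
```

```text
25.1 [0.6477904  0.13774164 0.12493188] 0.42653727398607166 0.04399896586410791 [-1.32935541e-05 -3.01921324e-03  1.00927866e-01]
[250.56660609 195.97714716] [250.8829037  187.90982042]
[  178   110   157   130 14850] [255.55710438 173.93373737]
```

View pics/w9.png

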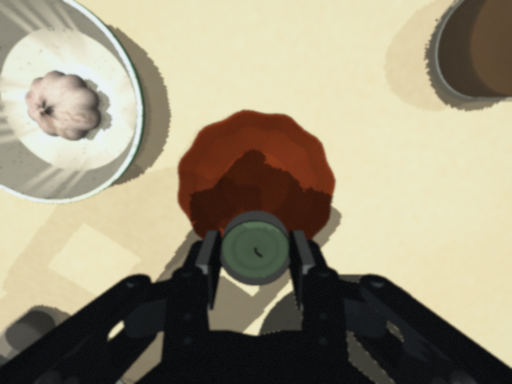

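The dish spans cols 178–335 with its far rim at row 110, so its centre is about 7 mm further along tool x. The candle is held level at (255,250).

Emit:
step_arm(commands=[0.007,0.002,0.01,0,0,0,0.007,0.002,0.03,0,0,0,0.007,0.002,0.05,0,0,0,0.007,0.002,0.065,0,0,0,0.007,0.002,0.078,0,0,0,0.007,0.002,0.087,0,0,0,0.007,0.002,0.094,0,0,0,0.007,0.002,0.098,0,0,0,0.007,0.002,0.101,0,0,0,0.007,0.002,0.101,0,0,0])

```text
t: 26.15
tcp_pos: [0.6525, 0.143, 0.0243]
tool_rot: [0.94, 0.342, 0.0, 0.0]
force: [-0.1, -0.2, -0.6]
finger_gap: 0.423
gripper_force: 20.3
```

Emit:
step_arm(commands=[0,0,0,0,0,0,0,0,0,0,0,0,0,0,0,0,0,0,0,0,0,0,0,0,0,0,0,0,0,0,0,0,-0.01,0,0,0,0,0,-0.03,0,0,0,0,0,-0.06,0,0,0,0,0,-0.1,0,0,0,0,0,-0.12,0,0,0], jaw=60)

```text
t: 27.15
tcp_pos: [0.6542, 0.1432, 0.1487]
tool_rot: [0.94, 0.342, 0.003, 0.001]
force: [2.0, 0.1, 0.2]
finger_gap: 0.598
gripper_force: 0.0
```

Emit:
step_arm(commands=[0,0,-0.03,0,0,0,-0.02,-0.02,-0.07,0,0,0,-0.05,-0.04,-0.1,0,0,0,-0.08,-0.06,-0.12,0,0,0,-0.1,-0.07,-0.12,0,0,0,-0.1,-0.07,-0.12,0,0,0,-0.1,-0.07,-0.12,0,0,0,-0.1,-0.07,-0.12,0,0,0,-0.1,-0.07,-0.12,0,0,0,-0.1,-0.07,-0.12,0,0,0])

```text
t: 28.15
tcp_pos: [0.5315, 0.1324, 0.2637]
tool_rot: [0.94, 0.342, -0.0, -0.0]
force: [-0.9, -0.7, 0.7]
finger_gap: 0.597
gripper_force: 0.0
```

Run:
```python
from h import *
from station import manip
d,s=wrist("w10",manip);print(s["t"],s["tcp_pos"])
S=manip.snapshot("side")["pixels"]
a=cv2.resize(S[180:310,165:325],(640,520),interpolation=cv2.INTER_CUBIC)[:, :480]
w=cv2.resize(d["pixels"],(320,240));b=np.zeros((520,320,3),np.uint8);b[:240]=w
cv2.imwrite("pics/m10.png",np.hstack([a,b]))
for n,p in dict(shk=(.3766,.2127,.09),dish=(.65,.144,.013),bb=(.4564,.4427,.104),yb=(.5,.387,.114)).items():print(n,proj(d,np.array(p)).round())
```

```text
28.15 [0.53149681 0.13239408 0.26368618]
shk [120. 227.]
dish [307.  84.]
bb [-51.  28.]
yb [17. 28.]
```

View pics/m10.png

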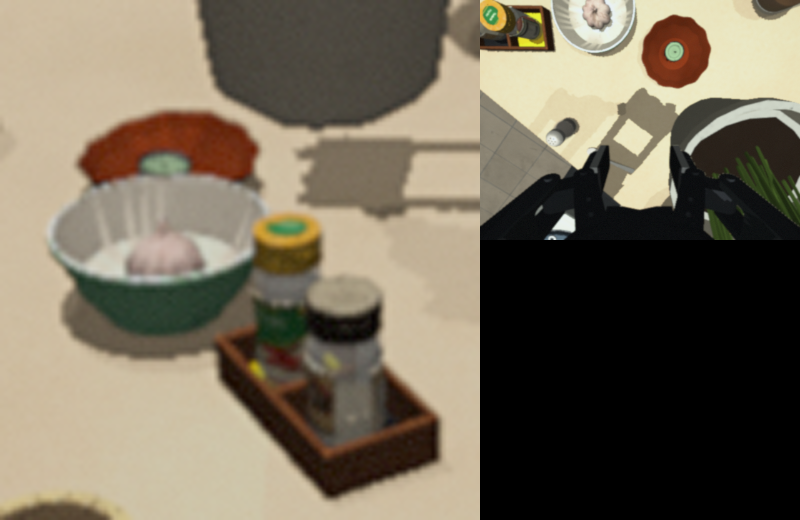

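The pictures show both jars upright in their bays, the garlic in the bowl, the candle wax-up in the middle of the dish, and the shaker still standing. The gripper is clear of everything, so I hand the job in.

```bash
python3 -c "
from station import manip
print(manip.sign_off())"
```

```text
the job is handed in; nothing more can be done
None
```

The job is handed in at about 28 s of the 112 s allowed: the last pictures show both jars upright in their matching bays, the garlic in the green bowl, the tea light wax-up in the middle of the brown dish, and the salt shaker still standing where it was; sign-off returned no verdict.

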